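Lever up the lid of a field chest

ROBOT

A 7-joint arm with a two-finger parallel gripper is mounted at the origin on the work surface. World frame = base frame: x ahead of the robot, y to its left, z up, the work surface at z = 0. Lengths are in m, angles in degrees, forces in N, time in s.
With the tool pointing down it reaches from about 0.4 to 0.925 m from the base axis. Payload 5.6 kg.
Tool frame: the origin (TCP) lies between the finger pads; the fingertips stand 11 mm ahead of it and the grasp point (between the pads) lies 8 mm behind it (r.tip_extent is the z of the fingertips in the tool frame, in m); z points along the fingers, y is the direction in which the jaws open and shut (so a half turn about z gives the same grasp; the last joint's range is limited). The gripper opens to 85 mm and grips with 20 to 120 N. Pads are 22 mm wide; open, the fingers measure 114 mm over their backs; the gripper's body (76 mm by 85 mm) begins 54 mm behind the grasp point. The pads swing forward as they close: fully open they stand 13 mm farther back than shut.
Start: joints at [-67.38, 26.786, -0.665, 91.828, 0.344, 61.387, -3.226], TCP at [0.276, 0.589, 0.242] pointing down, gripper open.
Joint ranges: [-144.91, 144.91], [-17.63, 115.5], [-89.93, 88.59], [15.96, 139.68], [-74.01, 254.01], [8.47, 105.57], [-167.45, 167.45]. Speed limits (degrees/s): [147.25, 147.25, 180, 180, 180, 180, 180].

INTERFACE

Orientations are given as a 3x3 rotation matrix whose columns are the frame's x, y, z axes.
In Python, from station import r, eyes, close_job gives the robot as it stands.
- The arm moves only by the tool arm_command, never from a script. Its argument "steps" is text: rows parted by semicolons, each of 7 numbers parted by spaces: the turn, a rotation vector about the tool's x, y, z in rad, then the shift along the tool's x, y, z in m, then the gripper's target within -1 to 1 (fully open at 1, half-way at 0, shut at -1). A call has exactly 5 rows; each row shifts and turns the pose as measured when the row begins, along the tool's axes as they then stand; what a row does not reach is not made up. A row lasts 1/12 s, in which the tool goes at most 41.7 mm and 7.16 degrees, less where a joint would pass 70% of its speed; a pose out of reach is approached as far as the arm can. A call is refused whole if a number of a shift passes 0.0417 or a number of a turn 0.125, either way. A call with a gripper value outside its range is refused whole. The fingers move at their own pace and stop on an object; "squeeze" is the grip in N (left out, the last holds). Time passes only in rows, so rows that do not move let the fingers close, or fill a call up. It gives the time, the measured TCP pose, the force and the opening at its end, in the units of the state.
- r.get_obs(): the state, without advancing time (a new reading comes with each control period).
- eyes.get_image(name): name is "side" or "top" or "wrist"; returns (picture, depth): 400x640x3 uint8, red, green, blue; 400x640 float32, m along the optical axis (not along the pixel's ray), 0 where there is no reading.
- eyes.camera_model(name): a dict with "fovy" (degrees; the focal length in pixels is half the picture's height over the tangent of half this angle, whatever the lens; pixels are square), "cx", "cy" (the principal point, pixels), "pose" (4x4, takes a point from camera to world coordinates). Camera axes: x right, y down, z forward; pixel columns grow to the right and rows downward; lengths in m; the calibration is good to about 2 mm. A picture is of the moment at which its call begins: read the wrist's pose just before it. camera_model takes no time and is no camera call; for the wrist camera it gives the pose at the moment of the call.
- close_job(): hands the job in, once; it reports no verdict.
The state is a dict: "clock": time; "joint_pos": joint angles; "qd": joint speeds; "joint_efforts": joint torques, N m; "position": TCP position; "tcp_rot": TCP orientation; "ft_force": force on the tool from outside, world axes, zero at the start; "wrist_torque": the same for the moment, N m; "opening": finger opening in m.
Only numpy, scipy, OpenCV 4.12 (cv2) and the standard library are available. Lean on these libraries where they do the work, as an engineer would, in place of code of your own. Each camera call takes 0.05 s, during which the arm holds its last target. There are 200 camera calls.

TASK

The pry bar rests across the tube on the timber block with its toe under the projecting edge of the steel chest lid. Press down smoothly on the bar's rubber grip with the fingertips until the lid's front edge has risen about 30 mm, so that a colleague can slip the wedges in, and finish while still holding it pressed there. Only push on the bar: do not lift or carry it, do not touch the chest or the block, let the lid neither fly up nor drop back, and leave everything else where it lies.

Things in the scene. Friction and masses are not known exactly. Their poses are not given: they have to be found in the camera images.
- chest_lid: Heavy lid (about 8 kg) of the black steel-bound chest, hinged along its back edge, 362 mm behind its front edge. Its rim, of steel, 492 mm wide and 12 mm thick, stands 22 mm proud of the chest's front. Origin at the middle of the rim's lower front edge, 115 mm above the table when shut, so its height shows the rise directly (145 mm at 30 mm of rise).
- chest: Black steel-bound chest, 480 mm wide, 340 mm deep, 150 mm high with its lid; it does not move. Its z is up and its x axis points horizontally from the front to the back of the chest. Its origin is a point on the table, 442 mm in front of the middle of the chest's front face, so the chest lies at x from 442 to 782 mm and y from -240 to 240 mm in its own frame.
- block: Fulcrum: timbers 120 x 100 mm at the foot with a 43 mm steel tube bedded in the top, 113 mm high; it stands firm in front of the chest. Origin on the table below the line where the bar rests on the tube; x points to the chest at right angles to the tube, which lies along y.
- tube_top (a point): Middle of the line on the tube where the bar rests, 113 mm above the table (fixed to the block).
- bar: Loose steel pry bar, 500 mm long, 26 mm wide, 7 mm thick, 0.85 kg, lying across the tube. Origin at its underside where it rests on the tube. At rest the body's z is vertical and its x points level to the chest, while the bar itself slopes down by 8 degrees towards the chest. The short, bent-up toe reaches 104 mm past the tube, under the lid's rim; the long end reaches 386 mm the other way. It rocks on the tube, nothing fastens it, and the lid's weight keeps the long end up.
- bar_grip (a point): Top face of the bar's black rubber grip, near its middle: 330 mm from the tube on the long end, 171 mm above the table at rest. The grip is 130 mm long (75 mm of it towards the tube and 55 mm towards the free end from here), 30 mm wide, 17 mm thick. Pressing here takes about 6 to 13 N, and it goes down about 100 mm for 30 mm of rise at the lid's edge.
- bar_toe (a point): Top of the bar's rounded toe, which bears on the underside of the lid's rim.
- wedge_a: Loose hardwood wedge 120 x 40 x 26 mm lying on the table under the bar, in front of the block. Leave alone. Origin under its centre.
- wedge_b: The other loose wedge, same size, lying next to the first. Leave alone. Origin under its centre.
- padlock: Brass padlock lying flat, 42 x 50 x 22 mm with a shackle, near the bar. Leave alone. Origin under its body.
- mug: White mug, 80 mm wide, 90 mm high. Leave alone. Origin under its centre.
- stapler: Stapler, 155 x 36 x 43 mm. Leave alone. Origin under its centre.
- torch: Aluminium torch standing on its tail, 42 mm wide, 150 mm high. Leave alone. Origin under its centre.
- tape: Tape measure, 75 x 68 x 38 mm, lying beside the bar. Leave alone. Origin under its centre.
Things that resemble listed ones, but are neither listed nor needed, are in the scene too. What is shaped like the block but pink, turquoise or yellow is not meant.

How it is judged (in metres and radians):
At the end, for the whole second after the job is handed in: The lid's front edge stands 22 to 39 mm above where it was when shut, at rest, carried by the bar's toe; the fingers still press on the bar with more than 2 N, and the bar still lies on the tube within 30 mm of where it started (height (world z) of chest_lid between 0.137 and 0.154 m and linear speed of chest_lid below 0.01 m/s and contact force between the fingers and bar above 2 N and contact force between bar and chest_lid above 10 N and distance between bar and tube_top below 0.03 m); the arm keeps its last pose, push and grip.
It fails at once if the lid, chest or block is touched by the robot (contact force between any of the arm, the fingers and chest above 1 N or contact force between any of the fingers, the arm and block above 1 N).
It fails at once if the bar is lifted or carried off its tube (distance between bar and tube_top above 0.04 m or height (world z) of bar_grip above 0.19 m).
It fails at once if the lid's edge flies up or drops back (faster than 0.15 m/s) (linear speed of chest_lid above 0.15 m/s).
It fails at once if the lid is forced far too high (over 60 mm at its edge) (height (world z) of chest_lid above 0.175 m).
It fails at once if a bystander is disturbed (moved over 25 mm) (distance of any of wedge_a, wedge_b, padlock, mug, stapler, torch, tape from where it was at the start of the episode above 0.025 m).
It also fails if it takes over 40 s, if anything falls off the work surface, if the arm or the gripper's body presses on something with over 40 N, if the wrist force passes 120 N, or if a joint passes its speed limit or range.

## Working session

There is one attempt and no reset: what is moved stays moved. The work goes in short steps, Python scripts to look and compute and a tool call to move; the robot and the scene stay as the last step left them, time stands still between calls to the robot, and variables do not carry over. Pictures are saved under pics/ and viewed, about 8 in all and at most 12, crops included, and the job is handed in when it is done.

Besides the shell and the picture viewer there is one more tool, called after "Request:" as name(argument=value, ...) on one line, values as JSON. arm_command: Moves the arm, as the interface text tells. Its arguments: {"type":"object","properties":{"steps":{"type":"string"},"squeeze":{"type":"number"}},"required":["steps"]}

```bash
mkdir -p pics; ls
cat > h.py <<'E'
import numpy as np, cv2
from station import r, eyes, close_job
def snap(n,f):
    p,d=eyes.get_image(n); cv2.imwrite(f'pics/{f}.png',p[...,::-1]); np.savez(f'pics/{f}.npz',p=p,d=d,T=eyes.camera_model(n)['pose']); return p,d
def xyz(n,f,u,v):
    m=eyes.camera_model(n); z=np.load(f'pics/{f}.npz'); d=z['d']; F=200/np.tan(np.radians(m['fovy']/2))
    q=d[int(v)-1:int(v)+2,int(u)-1:int(u)+2]; q=q[q>0]; k=np.median(q) if len(q) else 0
    return (z['T']@np.array([(u-m['cx'])/F*k,(v-m['cy'])/F*k,k,1]))[:3]
E
python3 - <<'E'
from h import *
np.set_printoptions(precision=4,suppress=True)
for n in('side','top'):
    snap(n,n+'0'); print(n,eyes.camera_model(n))
o=r.get_obs(); print(o, r.tip_extent)
E
```

```text
pics
side {'fovy': 43.124954969807405, 'cx': 314.6434369753608, 'cy': 194.08502125294535, 'pose': array([[ 0.9072, -0.3001,  0.2947,  0.1155],
       [-0.4206, -0.6367,  0.6463, -0.9067],
       [-0.0064, -0.7103, -0.7039,  1.1152],
       [ 0.    ,  0.    ,  0.    ,  1.    ]])}
top {'fovy': 55.1384085650308, 'cx': 317.22566041257113, 'cy': 201.82441858429607, 'pose': array([[ 0.0192, -0.9961,  0.0864,  0.4055],
       [-0.9997, -0.0176,  0.0196, -0.0137],
       [-0.018 , -0.0868, -0.9961,  1.3114],
       [ 0.    ,  0.    ,  0.    ,  1.    ]])}
{'clock': 0.1, 'joint_pos': array([-67.3778,  26.8323,  -0.665 ,  91.8772,   0.3437,  61.387 ,
        -3.2257]), 'qd': array([ 0.0144, -0.0851,  0.0813, -0.053 ,  0.0662,  0.0438, -0.0004]), 'joint_efforts': array([  0.0007, -53.351 ,   0.0212, -25.1966,   0.0115,   0.0042,
         0.    ]), 'position': array([0.2754, 0.5882, 0.2414]), 'tcp_rot': array([[-0.9056,  0.424 , -0.0006],
       [ 0.424 ,  0.9056, -0.0015],
       [-0.0001, -0.0016, -1.    ]]), 'ft_force': array([ 0.2663, -0.6082, -0.6885]), 'wrist_torque': array([-0.034 ,  0.0191, -0.0408]), 'opening': 0.08576322432161224} 0.011
```

View pics/top0.png

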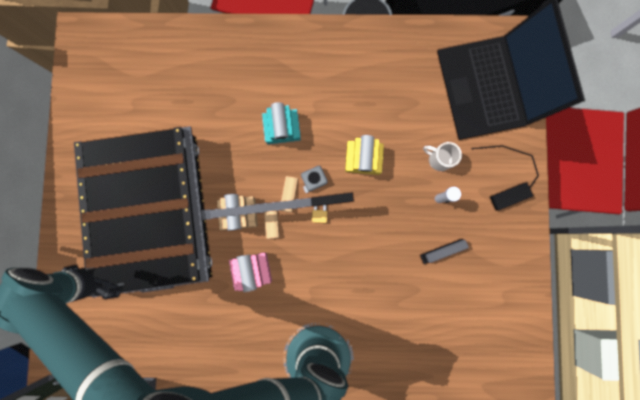

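View pics/side0.png

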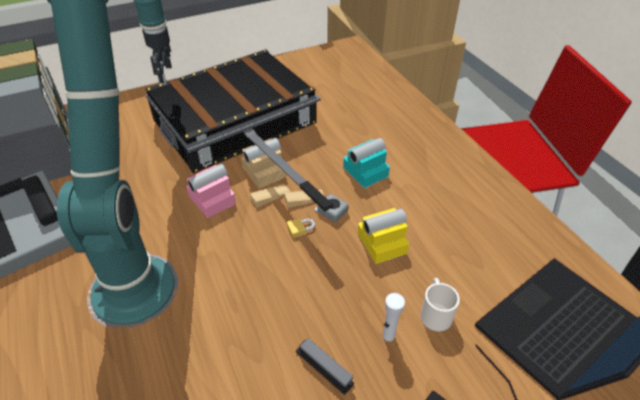

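The top view shows the bar running from the chest rim at about (205,213), over the natural timber block at (236,212), to the black grip at (325–353,199). Blocks that could be mistaken for it are pink (250,271), turquoise (281,124) and yellow (365,156). The wedges are at (290,190) and (272,224), the padlock at (320,214) and the tape at (314,178). I choose the timber block at (236,212) with the bar on it, and will check that in a close crop.

Run:
```python
from h import *
np.set_printoptions(precision=4,suppress=True)
a=cv2.imread('pics/top0.png')[150:260,190:370]; b=cv2.imread('pics/side0.png')[110:240,230:370]
a=cv2.resize(a,None,fx=4.4,fy=4.4,interpolation=cv2.INTER_CUBIC)[:300*2]; cv2.imwrite('pics/c1.png',a)
cv2.imwrite('pics/c2.png',cv2.resize(b,None,fx=4.4,fy=4.4,interpolation=cv2.INTER_CUBIC))
for u,v in[(210,213),(222,212),(236,211),(260,208),(290,205),(315,202),(325,201),(335,200),(345,198),(350,198),(320,216),(314,180),(290,190),(272,224),(195,180),(203,240)]: print('top',u,v,xyz('top','top0',u,v))
for u,v in[(250,135),(275,158),(300,180),(310,190),(320,198),(328,206)]: print('side',u,v,xyz('side','side0',u,v))
```

```text
top 210 213 [0.4683 0.3478 0.1101]
top 222 212 [0.4719 0.3086 0.1148]
top 236 211 [0.4754 0.2629 0.1221]
top 260 208 [0.4854 0.1862 0.1327]
top 290 205 [0.4955 0.0925 0.1442]
top 315 202 [0.5045 0.0157 0.1623]
top 325 201 [ 0.5078 -0.0144  0.165 ]
top 335 200 [ 0.5109 -0.0442  0.1701]
top 345 198 [ 0.5171 -0.0738  0.1737]
top 350 198 [ 0.5171 -0.0885  0.1757]
top 320 216 [0.4697 0.0015 0.0197]
top 314 180 [0.5896 0.0237 0.0354]
top 290 190 [0.5571 0.1058 0.012 ]
top 272 224 [0.4397 0.1631 0.0188]
top 195 180 [0.5704 0.395  0.1255]
top 203 240 [0.3834 0.3623 0.1223]
side 250 135 [0.462  0.3479 0.1105]
side 275 158 [0.4843 0.184  0.1328]
side 300 180 [0.5049 0.0445 0.1531]
side 310 190 [ 0.5086 -0.0149  0.1652]
side 320 198 [ 0.5169 -0.0601  0.1722]
side 328 206 [ 0.5222 -0.0972  0.1744]
```

View pics/c1.png

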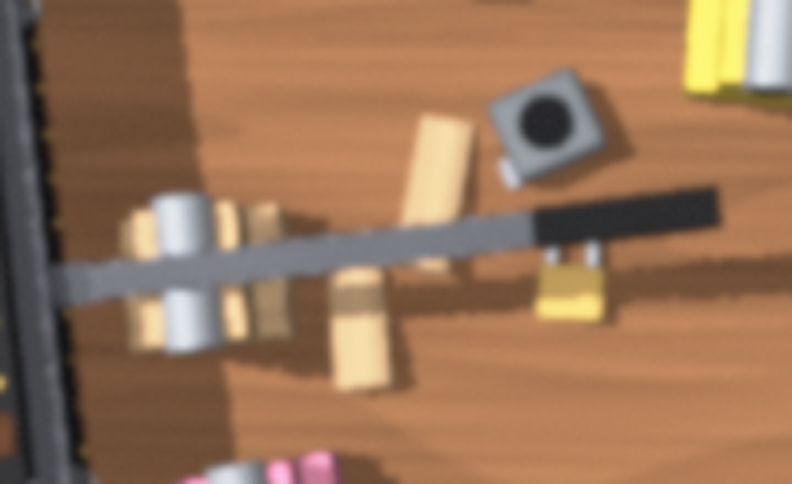

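View pics/c2.png

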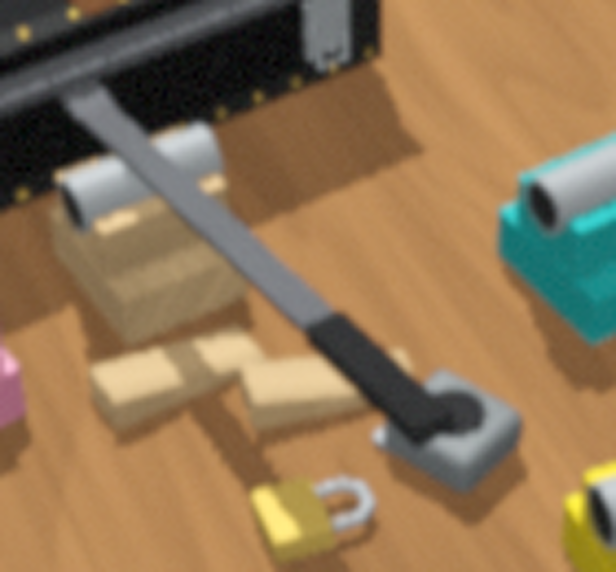

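Both crops confirm the bar lies on the timber block. The grip point is about (0.512, -0.050, 0.171) and the bar makes about 6.6° with world -y. First I rotate the tool to sit across the bar and shut the fingers.

Request:
arm_command(steps="0 0 0.1 0 0 -0.004 -1;0 0 0.1 0 0 -0.004 -1;0 0 0.1 0 0 -0.004 -1;0 0 0.1 0 0 -0.004 -1;0 0 0.1 0 0 -0.004 -1", squeeze=40)

```text
clock: 0.52
position: [0.2748, 0.586, 0.2578]
tcp_rot: [[-0.574, 0.819, -0.004], [0.819, 0.574, -0.009], [-0.005, -0.009, -1.0]]
ft_force: [-0.1, -0.3, 0.2]
opening: 0.0259
```

Request:
arm_command(steps="0 0 0.1 0 0 -0.004 -1;0 0 0.1 0 0 -0.004 -1;0 0 0.1 0 0 -0.004 -1;0 0 0.1 0 0 -0.004 -1;0 0 0.1 0 0 -0.004 -1")

```text
clock: 0.93
position: [0.2741, 0.5846, 0.2757]
tcp_rot: [[-0.086, 0.996, -0.007], [0.996, 0.086, -0.014], [-0.014, -0.008, -1.0]]
ft_force: [0.3, 0.1, -0.9]
opening: -0.0002
```

Request:
arm_command(steps="0 0 0 -0.015 0.005 0 -1;0 0 0 -0.03 0.01 0 -1;0 0 0 -0.033 0.01 0 -1;0 0 0 -0.033 0.01 0 -1;0 0 0 -0.033 0.01 0 -1")

```text
clock: 1.35
position: [0.3257, 0.4476, 0.274]
tcp_rot: [[-0.096, 0.995, -0.01], [0.995, 0.096, -0.015], [-0.014, -0.011, -1.0]]
ft_force: [0.8, 0.6, -0.9]
opening: -0.0001
```

Request:
arm_command(steps="0 0 0 -0.033 0.01 0 -1;0 0 0 -0.033 0.01 0 -1;0 0 0 -0.033 0.01 0 -1;0 0 0 -0.033 0.01 0 -1;0 0 0 -0.033 0.01 0 -1")

```text
clock: 1.77
position: [0.3919, 0.2793, 0.2742]
tcp_rot: [[-0.099, 0.995, -0.012], [0.995, 0.099, -0.017], [-0.015, -0.014, -1.0]]
ft_force: [0.6, 0.2, 0.4]
opening: -0.0002
```

Request:
arm_command(steps="0 0 0 -0.033 0.008 0 -1;0 0 0 -0.033 0.008 0 -1;0 0 0 -0.033 0.008 0 -1;0 0 0 -0.033 0.008 0 -1;0 0 0 -0.033 0.008 0 -1")

```text
clock: 2.18
position: [0.4484, 0.11, 0.2757]
tcp_rot: [[-0.099, 0.995, -0.013], [0.995, 0.099, -0.016], [-0.015, -0.015, -1.0]]
ft_force: [0.3, 0.2, 0.3]
opening: -0.0002
```

Request:
arm_command(steps="0 0 0 -0.033 0.01 0 -1;0 0 0 -0.033 0.01 0 -1;0 0 0 -0.033 0.01 0 -1;0 0 0 -0.033 0.01 0 -1;-0.007 0.007 -0.008 -0.025 0.008 0 -1")

```text
clock: 2.6
position: [0.5121, -0.0509, 0.277]
tcp_rot: [[-0.106, 0.994, -0.008], [0.994, 0.106, -0.007], [-0.007, -0.008, -1.0]]
ft_force: [0.6, -0.0, -0.8]
opening: -0.0003
```

Request:
arm_command(steps="-0.007 0.007 -0.008 0 0 0.015 -1;0 0 0 0 0 0.015 -1;0 0 0 0 0 0.01 -1;0 0 0 0 0 0 -1;0 0 0 0 0 0 -1")

```text
clock: 3.02
position: [0.513, -0.0605, 0.2356]
tcp_rot: [[-0.101, 0.995, 0.0], [0.995, 0.101, -0.003], [-0.003, -0.0, -1.0]]
ft_force: [0.5, 0.8, -0.4]
opening: 0.0002
```

Run:
```python
from h import *
np.set_printoptions(precision=4,suppress=True)
o=r.get_obs(); print(o['position'],o['tcp_rot'],o['joint_pos'],o['ft_force'])
snap('side','side1'); snap('wrist','w1')
b=cv2.resize(cv2.imread('pics/side1.png')[90:260,220:420],None,fx=2.35,fy=2.35); c=cv2.imread('pics/w1.png')
c=cv2.resize(c,(640,400))[:, 0:640]; c=cv2.resize(c,None,fx=.5,fy=.5)
m=np.zeros((400,790,3),np.uint8); m[:b.shape[0],:b.shape[1]]=b; m[:200,470:790]=c; cv2.imwrite('pics/m1.png',m)
```

```text
[ 0.513  -0.0605  0.2356] [[-0.1013  0.9949  0.0003]
 [ 0.9948  0.1013 -0.0034]
 [-0.0034 -0.     -1.    ]] [-26.8256  15.5063  35.2952 112.6621 -10.6356  55.0031  19.4305] [ 0.4669  0.8213 -0.4074]
```

View pics/m1.png

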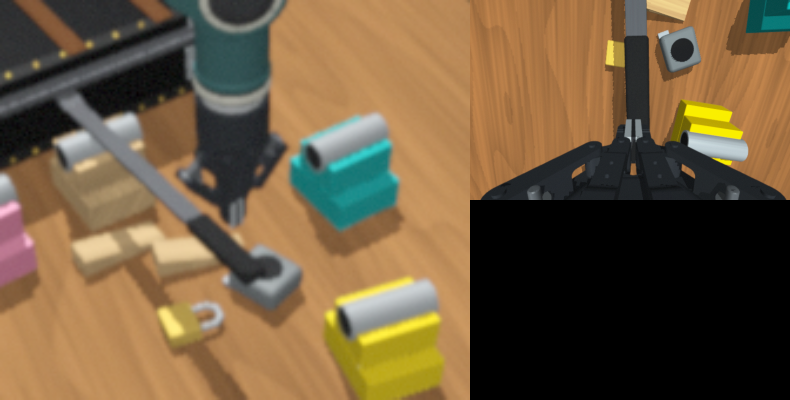

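In the side view and the wrist inset, the shut fingertips hang over the grip, on the bar's line and about 10 mm too far out. I'll fit the grip's centreline from the depth clouds before descending.

```bash
cat >> h.py <<'E'
def cloud(n,f):
    m=eyes.camera_model(n); q=np.load(f'pics/{f}.npz'); d=q['d']; F=200/np.tan(np.radians(m['fovy']/2))
    v,u=np.mgrid[:400,:640]; P=np.stack([(u-m['cx'])/F*d,(v-m['cy'])/F*d,d,np.ones_like(d)],-1)@q['T'].T
    return P[...,:3],q['p'],d>0
E
python3 - <<'E'
from h import *
np.set_printoptions(precision=4,suppress=True)
for n,f in(('top','top0'),('side','side0'),('wrist','w1')):
    P,p,ok=cloud(n,f); X=P[ok&(p.max(-1)<75)]
    X=X[(abs(X[:,0]-.51)<.05)&(X[:,1]>-.12)&(X[:,1]<.04)&(X[:,2]>.145)&(X[:,2]<.185)]
    if len(X)<10: print(n,len(X)); continue
    print(n,len(X),X.min(0),X.max(0))
    for y in(.01,-.02,-.05,-.08):
        Y=X[abs(X[:,1]-y)<.008]
        if len(Y): print(y,(Y[:,0].min()+Y[:,0].max())/2,np.ptp(Y[:,0]),np.median(Y,0))
# lid front height
P,p,ok=cloud('top','top0'); print(P[170:250:20,190:212:2,:].round(3)[...,1:].tolist()[1])
E
```

```text
top 327 [ 0.4952 -0.0949  0.1541] [0.5322 0.0282 0.1802]
0.01 0.5075557582620555 0.024309120402279616 [0.5079 0.0097 0.1613]
-0.02 0.5111542111073345 0.024236379476843428 [ 0.5111 -0.0202  0.1661]
-0.05 0.5153786583035161 0.021518997780791915 [ 0.5155 -0.0501  0.1704]
-0.08 0.5198441734444861 0.024307965898474393 [ 0.52   -0.0798  0.1753]
side 350 [ 0.493 -0.104  0.156] [0.5343 0.0261 0.18  ]
0.01 0.5051243529372216 0.02429250476150535 [0.506  0.0098 0.1617]
-0.02 0.5102434975845012 0.025799835232635182 [ 0.5083 -0.019   0.1658]
-0.05 0.5133501989690105 0.02743945568936268 [ 0.511  -0.0507  0.1712]
-0.08 0.5184245537188812 0.029268731012975002 [ 0.5147 -0.0792  0.1737]
wrist 7985 [ 0.4937 -0.0803  0.1547] [0.5363 0.0305 0.1758]
0.01 0.5105976084483506 0.031112462835143462 [0.5103 0.0101 0.1622]
-0.02 0.5139992922061474 0.031022425973335932 [ 0.5142 -0.02    0.1664]
-0.05 0.5182357648927003 0.03107089103588534 [ 0.5179 -0.05    0.1706]
-0.08 0.5212753307092732 0.030025367480632892 [ 0.5307 -0.0747  0.1741]
[[0.406, 0.133], [0.403, 0.125], [0.397, 0.125], [0.39, 0.126], [0.385, 0.124], [0.408, 0.033], [0.404, 0.024], [0.407, -0.005], [0.399, -0.001], [0.391, 0.001], [0.384, -0.0]]
```

Request:
arm_command(steps="0 0 0 0.005 0.002 0.01 -1;0 0 0 0.005 0.002 0.01 -1;0 0 0 0 0 0.01 -1;0 0 0 0 0 0.006 -1;0 0 0 0 0 0 -1")

```text
clock: 3.53
position: [0.5177, -0.0457, 0.198]
tcp_rot: [[-0.107, 0.994, 0.005], [0.994, 0.107, -0.001], [-0.002, 0.004, -1.0]]
ft_force: [-0.6, 0.3, 0.4]
opening: -0.0
```

Request:
arm_command(steps="0 0 0 -0.003 -0.001 0.004 -1;0 0 0 -0.002 0 0.003 -1;0 0 0 0 0 0.003 -1;0 0 0 0 0 0.003 -1;0 0 0 0 0 0.003 -1")

```text
clock: 3.95
position: [0.5179, -0.052, 0.1811]
tcp_rot: [[-0.107, 0.994, 0.005], [0.994, 0.107, -0.002], [-0.002, 0.005, -1.0]]
ft_force: [-1.0, -0.3, 9.7]
opening: 0.0001
```

Request:
arm_command(steps="0 0 0 0 0 0.003 -1;0 0 0 0 0 0.003 -1;0 0 0 0 0 0.003 -1;0 0 0 0 0 0.003 -1;0 0 0 0 0 0.003 -1")

```text
clock: 4.37
position: [0.5188, -0.0536, 0.1694]
tcp_rot: [[-0.105, 0.994, 0.008], [0.995, 0.105, 0.001], [-0.0, 0.008, -1.0]]
ft_force: [-3.4, 0.1, 8.6]
opening: 0.0001
```

Request:
arm_command(steps="0.003 0 0 0.0003 -0.0005 0.004 -1;0.003 0 0 0.0003 -0.0005 0.004 -1;0.002 0 0 0.0003 -0.0005 0.004 -1;0.002 0 0 0.0003 -0.0005 0.004 -1;0.002 0 0 0.0003 -0.0005 0.004 -1")

```text
clock: 4.78
position: [0.5193, -0.0552, 0.1543]
tcp_rot: [[-0.102, 0.995, 0.003], [0.995, 0.102, 0.001], [0.0, 0.003, -1.0]]
ft_force: [-1.2, 0.6, 9.6]
opening: 0.0002
```

```bash
cat >> h.py <<'E'
def lid(f):
    # rim front edge top height and bar line from a new top picture
    snap('side',f); P,p,ok=cloud('side',f); P0,p0,ok0=cloud('side','side0')
    for a,k,q,s in((P0,ok0,p0,'before'),(P,ok,p,'now')):
        out=[]
        for y in(.30,.25,.2,.15,.1,.02,-.08):
            B=a[k&(abs(a[...,1]-y)<.006)&(abs(a[...,0]-(.5155-.138*(y+.05)))<.008)]; out.append((np.percentile(B[:,2],90) if len(B) else 0).__round__(4))
        print(s,'bar z at y=.3..-.08',out)
E
python3 - <<'E'
from h import *
lid('s2'); o=r.get_obs(); print(o['position'],o['ft_force'],o['tcp_rot'][:,2])
E
```

```text
before bar z at y=.3..-.08 [np.float64(0.1207), np.float64(0.1261), np.float64(0.1331), np.float64(0.1387), np.float64(0.1463), np.float64(0.1608), np.float64(0.1757)]
now bar z at y=.3..-.08 [np.float64(0.1207), np.float64(0.1222), np.float64(0.1256), np.float64(0.1278), np.float64(0.1286), np.float64(0.0156), np.float64(0.3164)]
[ 0.51915736 -0.05524132  0.15378541] [-1.48550329  0.13768543  7.83444232] [ 2.95873181e-03  2.56297478e-04 -9.99995590e-01]
```

Request:
arm_command(steps="0 0 0 0.0003 -0.001 0.005 -1;0 0 0 0.0003 -0.001 0.005 -1;0 0 0 0.0003 -0.001 0.005 -1;0 0 0 0.0003 -0.001 0.005 -1;0 0 0 0.0003 -0.001 0.005 -1")

```text
clock: 5.25
position: [0.5204, -0.0563, 0.1349]
tcp_rot: [[-0.1, 0.995, 0.018], [0.995, 0.1, 0.002], [0.0, 0.018, -1.0]]
ft_force: [-2.2, 0.4, 9.2]
opening: 0.0003
```

Request:
arm_command(steps="0.001 0 0 0.0005 -0.001 0.005 -1;0.001 0 0 0.0005 -0.001 0.005 -1;0.001 0 0 0.0005 -0.001 0.005 -1;0.001 0 0 0.0005 -0.001 0.005 -1;0.001 0 0 0.0005 -0.001 0.004 -1")

```text
clock: 5.67
position: [0.5219, -0.0562, 0.1169]
tcp_rot: [[-0.098, 0.995, 0.027], [0.995, 0.098, 0.003], [0.0, 0.027, -1.0]]
ft_force: [-2.1, 0.2, 10.3]
opening: 0.0001
```

Run:
```python
from h import *
lid('s3'); o=r.get_obs(); print(o['position'],o['ft_force'],o['tcp_rot'][:,2])
b=cv2.resize(cv2.imread('pics/s3.png')[90:230,130:370],None,fx=3.3,fy=3.3,interpolation=cv2.INTER_CUBIC); cv2.imwrite('pics/s3c.png',b)
```

```text
before bar z at y=.3..-.08 [np.float64(0.1207), np.float64(0.1261), np.float64(0.1331), np.float64(0.1387), np.float64(0.1463), np.float64(0.1608), np.float64(0.1757)]
now bar z at y=.3..-.08 [np.float64(0.1232), np.float64(0.1193), np.float64(0.1163), np.float64(0.1133), np.float64(0.1119), np.float64(0.0146), np.float64(0.4544)]
[ 0.52180384 -0.05620441  0.11648427] [-0.44414311  0.16198556  9.06318512] [ 0.02682129  0.00297842 -0.99963581]
```

View pics/s3c.png

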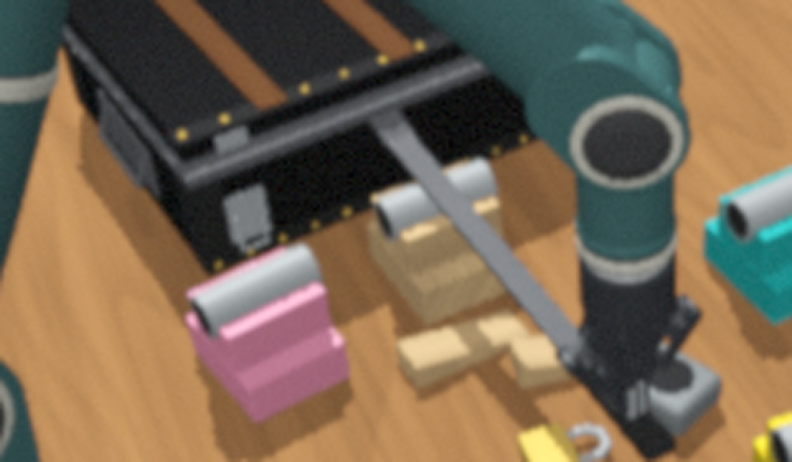

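The lid is rising on the toe, with the bar still on the tube. The crop shows the arm's elbow link (620,100) hanging near the chest, so I check its clearance and the bar's lateral position.

Run:
```python
from h import *
np.set_printoptions(precision=3,suppress=True)
P,p,ok=cloud('side','s3'); p=p.astype(int)
t=ok&(p[...,1]>p[...,0]+15)&(P[...,2]>.16)&(P[...,0]>.3)&(P[...,1]>-.15); X=P[t]
for y in np.arange(-.1,.5,.1):
    Y=X[abs(X[:,1]-y)<.05]; print(round(y,2),len(Y),Y.min(0) if len(Y) else '',Y.max(0) if len(Y) else '')
for y in(.26,.2,.15,.1,.05):
    for f in('side0','s3'):
        P,p,ok=cloud('side',f); p=p.astype(int)
        B=P[ok&(abs(P[...,1]-y)<.006)&(abs(P[...,0]-.49)<.06)&(P[...,2]>.095)&(P[...,2]<.17)&(abs(p[...,0]-p[...,2])<22)]
        print(y,f,len(B),(B[:,0].min()+B[:,0].max())/2 if len(B) else '', np.median(B,0) if len(B) else '')
print(r.get_obs()['joint_pos'])
```

```text
-0.1 3164 [ 0.369 -0.114  0.307] [ 0.554 -0.05   0.595]
0.0 3360 [ 0.3   -0.05   0.421] [0.561 0.022 0.721]
0.1 0  
0.2 0  
0.3 0  
0.4 4 [0.717 0.44  0.165] [0.728 0.443 0.168]
0.26 side0 94 0.4776114565024433 [0.46  0.261 0.105]
0.26 s3 99 0.47914899460073634 [0.463 0.261 0.106]
0.2 side0 17 0.48296170814197115 [0.481 0.201 0.132]
0.2 s3 20 0.4841922765996677 [0.481 0.2   0.115]
0.15 side0 22 0.48950974393009006 [0.487 0.15  0.138]
0.15 s3 28 0.4920872009815121 [0.492 0.15  0.112]
0.1 side0 24 0.49662890602745613 [0.496 0.101 0.145]
0.1 s3 30 0.49753156484027594 [0.498 0.1   0.11 ]
0.05 side0 20 0.5028795239344724 [0.503 0.05  0.152]
0.05 s3 23 0.5063408380456147 [0.507 0.051 0.107]
[-21.455  26.074  29.807 117.538 -20.505  39.736  27.124]
```

Link clearance is large (z > 0.3 m), and the bar has swung only 2–3 mm sideways with the finger. Continuing down about 34 mm more.

Request:
arm_command(steps="0.006 0 0 0.0003 -0.0015 0.005 -1;0.006 0 0 0.0003 -0.0015 0.005 -1;0.006 0 0 0.0003 -0.0015 0.005 -1;0.006 0 0 0.0003 -0.0015 0.005 -1;0.006 0 0 0.0003 -0.0015 0.004 -1")

```text
clock: 6.13
position: [0.5227, -0.0554, 0.0995]
tcp_rot: [[-0.097, 0.995, 0.014], [0.995, 0.097, 0.004], [0.003, 0.014, -1.0]]
ft_force: [-0.5, -0.2, 10.5]
opening: -0.0001
```

Run:
```python
from h import *
lid('s4'); o=r.get_obs(); print(o['position'],o['ft_force'],o['tcp_rot'][:,2],o['qd'].round(2))
```

```text
before bar z at y=.3..-.08 [np.float64(0.1207), np.float64(0.1261), np.float64(0.1331), np.float64(0.1387), np.float64(0.1463), np.float64(0.1608), np.float64(0.1757)]
now bar z at y=.3..-.08 [np.float64(0.1246), np.float64(0.1178), np.float64(0.1135), np.float64(0.1063), np.float64(0.1009), np.float64(0.014), np.float64(0.4536)]
[ 0.52266534 -0.05531974  0.0991266 ] [-0.77250398  0.04089792  9.16370976] [ 0.01335003  0.00419789 -0.99990207] [-0.09 -0.35  0.13  0.22  0.47 -0.06 -0.23]
```

Request:
arm_command(steps="0.004 0 0 0.0003 -0.001 0.005 -1;0.004 0 0 0.0003 -0.001 0.005 -1;0.004 0 0 0.0003 -0.001 0.005 -1;0.002 0 0 0 -0.0005 0.003 -1;0 0 0 0 0 0.002 -1")

```text
clock: 6.6
position: [0.5249, -0.0538, 0.0854]
tcp_rot: [[-0.097, 0.995, 0.01], [0.995, 0.097, 0.009], [0.008, 0.011, -1.0]]
ft_force: [-4.3, 0.6, 12.7]
opening: -0.0002
```

Run:
```python
from h import *
np.set_printoptions(precision=4,suppress=True)
lid('s5'); o=r.get_obs(); print(o['position'],o['ft_force'],o['tcp_rot'][:,2],o['qd'].round(2))
snap('top','t5')
# lid front-edge: rim top height near edges, before/after along rim (side camera)
for n,f0,f in(('side','side0','s5'),('top','top0','t5')):
  for y in(.345,.355,.365,.375,.385,.395,.405):
    o=[]
    for g in(f0,f):
        P,p,ok=cloud(n,g); B=P[ok&(abs(P[...,0]-.42)<.02)&(abs(P[...,1]-y)<.004)&(P[...,2]>.1)]
        o.append((len(B),np.median(B[:,2]).round(4) if len(B) else 0))
    print(n,y,o)
m=np.hstack([cv2.resize(cv2.imread('pics/s5.png')[80:240,140:380],(480,320)),cv2.resize(cv2.imread('pics/t5.png')[130:290,180:340],(320,320))]); cv2.imwrite('pics/m5.png',m)
```

```text
before bar z at y=.3..-.08 [np.float64(0.1207), np.float64(0.1261), np.float64(0.1331), np.float64(0.1387), np.float64(0.1463), np.float64(0.1608), np.float64(0.1757)]
now bar z at y=.3..-.08 [np.float64(0.1274), np.float64(0.1159), np.float64(0.1089), np.float64(0.1016), np.float64(0.0926), np.float64(0.0658), np.float64(0.441)]
[ 0.5249 -0.0538  0.0853] [-3.0179  0.8411 10.3307] [ 0.0102  0.0087 -0.9999] [-0.19 -0.22  0.29  0.1   0.33  0.02 -0.29]
side 0.345 [(0, 0), (0, 0)]
side 0.355 [(1, np.float64(0.1234)), (0, 0)]
side 0.365 [(27, np.float64(0.1239)), (21, np.float64(0.1552))]
side 0.375 [(27, np.float64(0.1269)), (23, np.float64(0.1567))]
side 0.385 [(59, np.float64(0.1383)), (61, np.float64(0.1552))]
side 0.395 [(32, np.float64(0.1447)), (85, np.float64(0.1643))]
side 0.405 [(22, np.float64(0.1509)), (27, np.float64(0.1753))]
top 0.345 [(0, 0), (0, 0)]
top 0.355 [(0, 0), (0, 0)]
top 0.365 [(28, np.float64(0.1265)), (20, np.float64(0.1553))]
top 0.375 [(32, np.float64(0.1259)), (34, np.float64(0.1555))]
top 0.385 [(54, np.float64(0.1288)), (36, np.float64(0.1559))]
top 0.395 [(34, np.float64(0.1498)), (56, np.float64(0.1758))]
top 0.405 [(34, np.float64(0.1501)), (38, np.float64(0.178))]
```

View pics/m5.png

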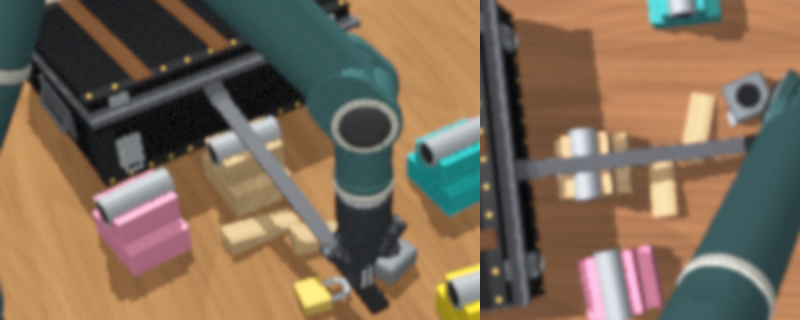

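Rim top went from 0.1255 to about 0.1555 m in both cameras, about 30 mm of rise; the bar is on the tube and its toe under the rim, with the tape and wedges unmoved. I'll hold and check steadiness.

Request:
arm_command(steps="0 0 0 0 0 0 -1;0 0 0 0 0 0 -1;0 0 0 0 0 0 -1;0 0 0 0 0 0 -1;0 0 0 0 0 0 -1")

```text
clock: 7.12
position: [0.5252, -0.0544, 0.0889]
tcp_rot: [[-0.096, 0.995, 0.011], [0.995, 0.096, 0.012], [0.011, 0.012, -1.0]]
ft_force: [-2.3, 0.3, 6.4]
opening: -0.0001
```

Request:
arm_command(steps="0 0 0 0 0 0 -1;0 0 0 0 0 0 -1;0 0 0 0 0 0 -1;0 0 0 0 0 0 -1;0 0 0 0 0 0 -1")

```text
clock: 7.53
position: [0.5255, -0.0548, 0.0915]
tcp_rot: [[-0.096, 0.995, 0.012], [0.995, 0.095, 0.015], [0.014, 0.013, -1.0]]
ft_force: [-1.9, -0.2, 4.9]
opening: -0.0
```

Run:
```python
from h import *
np.set_printoptions(precision=4,suppress=True)
for i in range(2):
    lid('s6'); o=r.get_obs(); print(o['clock'],o['position'],o['ft_force'],o['qd'].round(2))
for y in(.365,.375):
    P,p,ok=cloud('side','s6'); B=P[ok&(abs(P[...,0]-.42)<.02)&(abs(P[...,1]-y)<.004)&(P[...,2]>.1)]; print(y,np.median(B[:,2]))
```

```text
before bar z at y=.3..-.08 [np.float64(0.1207), np.float64(0.1261), np.float64(0.1331), np.float64(0.1387), np.float64(0.1463), np.float64(0.1608), np.float64(0.1757)]
now bar z at y=.3..-.08 [np.float64(0.1262), np.float64(0.1166), np.float64(0.1109), np.float64(0.104), np.float64(0.0956), np.float64(0.0163), np.float64(0.4511)]
7.5833 [ 0.5255 -0.0548  0.0916] [-2.1371  0.1491  4.4568] [ 0.03  0.1  -0.03 -0.   -0.11 -0.03 -0.07]
before bar z at y=.3..-.08 [np.float64(0.1207), np.float64(0.1261), np.float64(0.1331), np.float64(0.1387), np.float64(0.1463), np.float64(0.1608), np.float64(0.1757)]
now bar z at y=.3..-.08 [np.float64(0.1267), np.float64(0.1171), np.float64(0.1115), np.float64(0.1032), np.float64(0.0966), np.float64(0.0169), np.float64(0.4507)]
7.6333 [ 0.5255 -0.0548  0.0916] [-1.0494  1.1215  5.7487] [-0.04 -0.05  0.01  0.04 -0.   -0.01  0.04]
0.365 0.1535867053561788
0.375 0.15299660498456902
```

The compliance lets it creep up about 0.5 mm per zero row, though it stays still while the target is held. I'll press back down and finish on a row that balances the load.

Request:
arm_command(steps="0.003 0 0 0 -0.0005 0.0025 -1;0.003 0 0 0 -0.0005 0.0025 -1;0.002 0 0 0 0 0.0025 -1;0 0 0 0 0 0.002 -1;0 0 0 0 0 0.0012 -1")

```text
clock: 8.05
position: [0.5263, -0.0539, 0.0854]
tcp_rot: [[-0.095, 0.995, 0.007], [0.995, 0.095, 0.02], [0.019, 0.009, -1.0]]
ft_force: [-4.3, 0.2, 11.8]
opening: -0.0
```

Request:
arm_command(steps="0 0 0 0 0 0.0006 -1;0 0 0 0 0 0.0006 -1;0 0 0 0 0 0.0006 -1;0 0 0 0 0 0.0006 -1;0 0 0 0 0 0.0006 -1")

```text
clock: 8.47
position: [0.5263, -0.0542, 0.0867]
tcp_rot: [[-0.095, 0.995, 0.007], [0.995, 0.094, 0.025], [0.024, 0.009, -1.0]]
ft_force: [-3.0, -0.6, 8.3]
opening: -0.0001
```

Run:
```python
from h import *
np.set_printoptions(precision=4,suppress=True)
for i in range(8):
    snap('side','s7'); o=r.get_obs(); print(o['clock'],o['position'],o['ft_force'],abs(o['qd']).max().round(2))
lid('s7');snap('top','t7')
for n,f in(('side','s7'),('top','t7')):
  for y in(.365,.375):
    P,p,ok=cloud(n,f); B=P[ok&(abs(P[...,0]-.42)<.02)&(abs(P[...,1]-y)<.004)&(P[...,2]>.1)]; print(y,np.median(B[:,2]))
```

```text
8.5167 [ 0.5263 -0.0542  0.0867] [-3.6252 -0.338   9.0642] 0.16
8.5667 [ 0.5263 -0.0542  0.0867] [-2.4757  0.6742  9.7048] 0.1
8.6167 [ 0.5263 -0.0542  0.0867] [-4.2372  0.0959  9.2761] 0.1
8.6667 [ 0.5263 -0.0542  0.0867] [-4.295   0.7511 10.4204] 0.04
8.7167 [ 0.5263 -0.0542  0.0867] [-3.8989  0.6219  9.5597] 0.07
8.7667 [ 0.5263 -0.0542  0.0867] [-3.1335  0.6711  9.0866] 0.16
8.8167 [ 0.5263 -0.0542  0.0867] [-3.0134  0.8061 10.2195] 0.09
8.8667 [ 0.5263 -0.0542  0.0867] [-3.4347 -0.0057  9.5756] 0.08
before bar z at y=.3..-.08 [np.float64(0.1207), np.float64(0.1261), np.float64(0.1331), np.float64(0.1387), np.float64(0.1463), np.float64(0.1608), np.float64(0.1757)]
now bar z at y=.3..-.08 [np.float64(0.1261), np.float64(0.1169), np.float64(0.1107), np.float64(0.102), np.float64(0.0939), np.float64(0.0152), np.float64(0.4498)]
0.365 0.1533814526613287
0.375 0.15515935642674028
0.365 0.15166922920878045
0.375 0.1557952137631986
```

It is steady for 0.4 s: TCP stationary, about 9.5 N of push, lid rise about 29 mm. Handing in.

```bash
python3 -c "
from station import close_job; print(close_job())"
```

```text
the job is handed in; nothing more can be done
None
```

I pressed the rubber grip down about 95 mm with the shut fingertips, raising the lid's front edge about 29 mm. I handed the job in at about 9 s on the clock while still holding the bar pressed; no verdict was reported.

**Last checks:**
- **Lid rise:** The rim top went from about 0.1255 m to about 0.152–0.156 m. The readings from the two cameras scatter by 2–4 mm, so the rise is 26 to 30 mm against the 22 to 39 mm allowed.
- **Hold:** The fingertips did not move over the 0.4 s of readings before hand-in, with about 9.5 N upward on the tool.
- **Bar:** In the last picture I viewed, just before the final hold, the bar lay on the tube with its toe under the rim. It had swung about 2–3 mm sideways at the grip. I did not measure how far it slid along the tube.
- **Bystanders:** The tape, wedges and padlock looked unmoved in that same picture. I did not measure them or the mug, stapler and torch afterwards.

**Not as planned:**
- With zero-shift commands the arm let the lid creep back by about 2 mm, so I pressed it down again before handing in.
- A sideways force of about 3–4 N remained between finger and bar.

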